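# Load the spare fossil puck into the empty seat of the scanning plate

## Robot

A 7-joint arm with a two-finger parallel gripper is mounted at the origin on the work surface. World frame = base frame: x ahead of the robot, y to its left, z up, the work surface at z = 0. Lengths are in m, angles in degrees, forces in N, time in s.
With the tool pointing down it reaches from about 0.4 to 0.875 m from the base axis. Payload 6.5 kg.
Tool frame: the origin (TCP) lies between the finger pads, 19 mm behind the fingertips; this is the grasp point; z points along the fingers, y is the line along which they close (so a half turn about z gives the same grasp; the last joint's range is limited). The gripper opens to 88 mm and grips with 3 to 60 N. Pads are 18 mm wide; open, the fingers measure 123 mm over their backs; the gripper's body (75 mm by 187 mm) begins 45 mm behind the grasp point.
Start: joints at [59.347, 30.733, -0.252, 88.115, 0.149, 61.152, -4.079], TCP at [0.294, -0.58, 0.257] pointing down, gripper open.
Joint ranges: [-154.64, 154.64], [-21.42, 123.67], [-72.66, 72.17], [13.99, 137.28], [-74.86, 254.86], [10.95, 109.41], [-158.01, 158.01]. Speed limits (degrees/s): [136.94, 136.94, 180, 180, 180, 180, 180].

## Interface

Orientations are given as [roll, pitch, yaw] about the fixed x, y, z axes, in that order (R = Rz(yaw) Ry(pitch) Rx(roll)).
In Python, from cell import bot gives the robot as it stands.
- The arm moves only by the shell command python3 -m pendant 'ROWS' [FORCE]. ROWS is JSON, a list of rows, each an object of numbers: "fingers": the closure, from -1 (fully open) to 1 (shut); "dx", "dy", "dz": the shift along the tool's x, y, z each as a share of 0.12 m, from -1 to 1; "spin": the turn about the tool's z as a share of 45 degrees, from -1 to 1. A call has 1 to 20 rows; each row is the pose to reach, as a shift and turn from the pose commanded when the call began, along the tool's axes at that moment; what a row does not reach only later rows make up. A row lasts 1/12 s, in which the tool goes at most 41.7 mm and 7.16 degrees, less where a joint would pass 70% of its speed; a pose out of reach is approached as far as the arm can. A call with a number of a shift or a turn outside -1 to 1 is refused whole. A call with a gripper value outside its range is refused whole. The fingers move at their own pace and stop on an object; FORCE is the grip in N (left out, the last holds). Time passes only in rows, so rows that repeat a pose let the fingers close. It gives the time, the measured TCP pose, the force, the opening and the grip force at its end, in the units of the state.
- bot.observe(): the state, without advancing time (a new reading comes with each control period).
- bot.camera(name): name is "scene" or "top"; returns the picture (400x640x3 uint8, red, green, blue); there is no depth.
- bot.camera_params(name): a dict with "mtx" (3x3 intrinsics, pixels), "k1" (the pictures are not rectified: a ray, as slopes to the right and down, at radius r is drawn at 1 + k1 r^2 times it, then the intrinsics apply), "camera_from_world" (4x4, takes a point from world to camera coordinates). Camera axes: x right, y down, z forward; pixel columns grow to the right and rows downward; lengths in m; the calibration is good to about 2 mm. A picture is of the moment at which its call begins. camera_params takes no time and is no camera call.
- bot.job_done(): hands the job in; it is judged then, once.
The state is a dict: "time_s": time; "q": joint angles; "dq": joint speeds; "joint_efforts": joint torques, N m; "position": TCP position; "tcp_rot": TCP orientation; "wrist_force": force on the tool from outside, world axes, zero at the start; "torque": the same for the moment, N m; "grip_width": opening from 0.0 (shut) to 1.0 (fully open); "finger_force": force on a finger pad.
Only numpy, scipy, OpenCV 4.12 (cv2) and the standard library are available. Lean on these libraries where they do the work, as an engineer would, in place of code of your own. Each camera call takes 0.05 s, during which the arm holds its last target. There are 200 camera calls.

## Task

One of the three round seats of the grey scanning plate is empty: load it with the spare puck whose disc is the same size as those already seated (the other loose puck is too large). Tilt the puck to hook its low edge under the fixed steel keeper on the robot side of the seat, then press the far edge down past the sprung white roller until the puck clicks flat and fully home, and let go. Leave the other pucks and all the things on the bench where they are.

Things in the scene. Friction and masses are not known exactly. Their poses are not given: they have to be found in the camera images.
- puck_s: the spare puck to load, on the bench left or right of the plate: aluminium disc 90 mm in diameter, 8 mm thick, with a plaster pillar upright on its middle (44 mm along x, 26 mm along y, its top 42 mm above the underside) carrying a small fossil. About 0.2 kg. Origin: centre of the disc's underside; z up out of the disc. With the TCP 30 mm above the underside the fingertips just clear the disc.
- puck_l: the loose puck that is too large, on the other side of the plate: same make with the same pillar but its disc is 106 mm in diameter. Origin: centre of the disc's underside; z up out of the disc. Stays where it is.
- puck_a: a puck already seated in the plate: aluminium disc 90 mm in diameter, 8 mm thick, with a plaster pillar upright on its middle (44 mm along x, 26 mm along y, its top 42 mm above the underside) carrying a small fossil. Origin: centre of the disc's underside; z up out of the disc. Stays in its seat.
- puck_b: another puck already seated in the plate: aluminium disc 90 mm in diameter, 8 mm thick, with a plaster pillar upright on its middle (44 mm along x, 26 mm along y, its top 42 mm above the underside) carrying a small fossil. Origin: centre of the disc's underside; z up out of the disc. Stays in its seat.
- plate: grey scanning plate fixed to the bench, 150 mm along x, 350 mm along y, 20 mm thick, with three round counterbores in a row along y, 110 mm apart. Origin: centre of its underside; x points away from the robot.
- seat_0 (a point): centre of the floor of the seat at the plate's -y end (110 mm from its middle): a blind round counterbore 91.5 mm in diameter, 8 mm deep, floor 12 mm above the bench; axes as the plate's. A seated disc is flush with the plate's top with 0.75 mm play all round. Empty or occupied: see where puck_a and puck_b are.
- seat_1 (a point): centre of the floor of the middle seat: a blind round counterbore 91.5 mm in diameter, 8 mm deep, floor 12 mm above the bench; axes as the plate's. A seated disc is flush with the plate's top with 0.75 mm play all round. Empty or occupied: see where puck_a and puck_b are.
- seat_2 (a point): centre of the floor of the seat at the plate's +y end (110 mm from its middle): a blind round counterbore 91.5 mm in diameter, 8 mm deep, floor 12 mm above the bench; axes as the plate's. A seated disc is flush with the plate's top with 0.75 mm play all round. Empty or occupied: see where puck_a and puck_b are.
- keeper (a point): middle of the straight edge, on the underside, of the middle seat's keeper; the other two are alike, 110 mm to either side along y. A rigid steel plate 40 mm wide along y, 4 mm thick, from x = -64 to -38 mm off the seat centre, underside 11 mm above the seat floor: it overhangs the bore's wall by 8 mm. A disc tilted 8 to 20 degrees, low edge to -x, slips under it to the wall. Axes as the plate's.
- roller (a point): inner face, at axis height, of the middle seat's white sprung roller; the others are alike, 110 mm to either side along y. Smooth, 10 mm in diameter, 24 mm long, axis 12.7 mm above the seat floor and 47 mm from its centre on +x; a disc edge pressed down on it with 10 to 13 N retracts it along +x (up to 8 mm), then it springs back over the flat disc. A disc just laid on it stays tilted.
- jar: tall white plastic jar with a blue cap, 80 mm in diameter, 130 mm tall, at the right. Origin: centre of its underside.
- brush_1: wooden-handled brush 170 mm long lying between robot and plate, handle to -x. Origin near the middle of its underside.
- brush_2: wooden-handled brush 150 mm long lying right of the plate, handle to -x. Origin near the middle of its underside.
- tray_1: wooden tray 120 x 170 x 35 mm with three rock and bone lumps up to 55 mm high, left of the plate. Origin: centre of its underside.
- clear_box: clear plastic box with a white lid, 114 x 174 x 41 mm, at the left. Origin: centre of its underside.

How it is judged:
By the outcome, as a careful person would: the job done as asked, in the order asked, and still so for the second after the job is handed in, with the robot touching nothing.
It also fails if it takes over 42 s, if anything falls off the work surface, if the arm or the gripper's body presses on something with over 40 N, if the wrist force passes 120 N, or if a joint passes its speed limit or range.

## Working session

There is one attempt and no reset: what is moved stays moved. The work goes in short steps, Python scripts to look and compute and a shell command to move; the robot and the scene stay as the last step left them, time stands still between calls to the robot, and variables do not carry over. Pictures are saved under pics/ and viewed, at most 10 in all, crops included, and the job is handed in when it is done.

```bash
ls; mkdir -p pics
python3 - <<'E'
from cell import bot
import cv2,json,numpy as np
for n in("scene","top"):
    cv2.imwrite(f"pics/{n}0.png",bot.camera(n)[:,:,::-1])
    p=bot.camera_params(n);print(n,p)
s=bot.observe();print(s)
E
```

```text
pics
scene {'mtx': array([[514.7036904 ,   0.        , 321.46092921],
       [  0.        , 514.7036904 , 198.9532629 ],
       [  0.        ,   0.        ,   1.        ]]), 'k1': -0.13383431734382611, 'camera_from_world': array([[-0.72859779,  0.68491683,  0.00584778,  0.40254063],
       [ 0.37079772,  0.40159518, -0.83739498, -0.16494939],
       [-0.57589436, -0.60795579, -0.54656696,  1.87643407],
       [ 0.        ,  0.        ,  0.        ,  1.        ]])}
top {'mtx': array([[453.07258229,   0.        , 318.12388994],
       [  0.        , 453.07258229, 198.65976213],
       [  0.        ,   0.        ,   1.        ]]), 'k1': -0.10462536038945291, 'camera_from_world': array([[ 0.02597017, -0.9995852 , -0.01244939, -0.02054958],
       [-0.99226093, -0.0242632 , -0.1217766 ,  0.55363129],
       [ 0.12142403,  0.0155156 , -0.99247946,  1.61563867],
       [ 0.        ,  0.        ,  0.        ,  1.        ]])}
{'time_s': 0.1, 'q': array([59.34949296, 30.77265633, -0.25291394, 88.16365974,  0.14896303,
       61.15242607, -4.07904255]), 'dq': array([-0.11530024, -0.03765716, -0.01821768, -0.14659275,  0.04578686,
        0.12169036, -0.07885453]), 'joint_efforts': array([ 1.89093749e-03, -5.72088003e+01,  9.93581861e-01, -2.52236402e+01,
       -5.61660924e-02,  1.34231796e-02,  8.49938692e-05]), 'position': array([ 0.29339682, -0.57943643,  0.25664193]), 'tcp_rot': array([-1.79911877e+02,  7.25459097e-03,  2.68608476e+01]), 'wrist_force': array([ 0.50835888,  0.30870459, -0.22202119]), 'torque': array([-0.02606756, -0.00874825,  0.00171006]), 'finger_force': 0.0, 'grip_width': 0.998035239897199}
```

View pics/scene0.png

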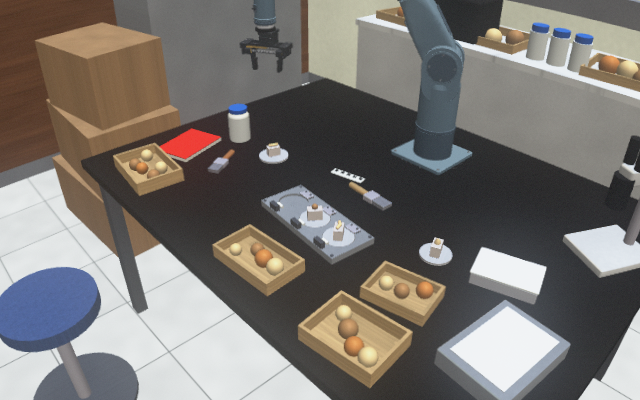

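View pics/top0.png

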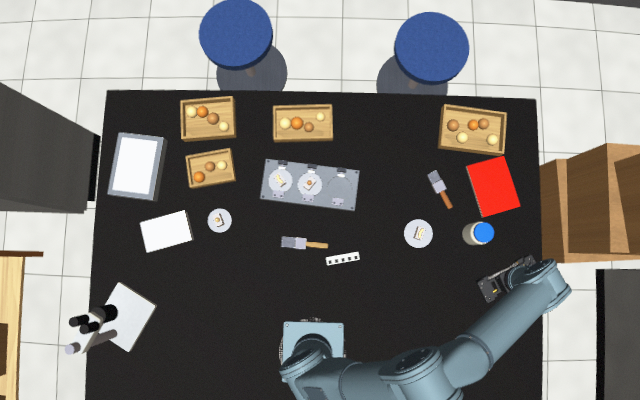

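The top view shows puck_s (the smaller disc) on the left near (219,220) and puck_l on the right near (418,233). The plate runs from (262,160) to (358,210), and its right (-y) seat near (340,185), seat_0, is empty.

```bash
cat > h.py <<'E'
import cv2,numpy as np
from cell import bot
def ray(n,px,z):
    p=bot.camera_params(n);T=p["camera_from_world"]
    u=cv2.undistortPoints(np.array(px,float).reshape(-1,1,2),p["mtx"],np.array([p["k1"],0,0,0,0.]))[:,0]
    d=np.c_[u,np.ones(len(u))]@T[:3,:3]; o=-T[:3,:3].T@T[:3,3]
    return o+d*((z-o[2])/d[:,2])[:,None]
def hull(m):
    c=max(cv2.findContours(m.astype(np.uint8),cv2.RETR_EXTERNAL,cv2.CHAIN_APPROX_NONE)[0],key=cv2.contourArea)
    return cv2.convexHull(c)[:,0].astype(float)
E
python3 - <<'E'
from h import *
W={}
for n,boxes in {"top":{"s":(195,200,245,240),"l":(395,212,440,255),"plate":(250,145,370,222)},"scene":{"s":(410,225,460,272),"l":(250,135,298,170),"plate":(250,175,385,270)}}.items():
    im=cv2.imread(f"pics/{n}0.png");g=cv2.cvtColor(im,cv2.COLOR_BGR2GRAY)
    for k,(a,b,c,d) in boxes.items():
        sub=cv2.resize(g[b:d,a:c],None,fx=4,fy=4,interpolation=cv2.INTER_CUBIC)
        th,m=cv2.threshold(sub,0,255,cv2.THRESH_OTSU) if k!="plate" else cv2.threshold(sub,75,255,cv2.THRESH_BINARY)
        if k=="plate": m=cv2.morphologyEx(m,cv2.MORPH_OPEN,np.ones((9,9)))
        H=(hull(m)+.5)/4-.5+[a,b]
        P=ray(n,H,.02 if k=="plate" else .008)[:,:2]
        if k=="plate": print(n,k,cv2.minAreaRect((P*1000).astype(np.float32)))
        else: print(n,k,th,cv2.fitEllipse((P*1000).astype(np.float32)), H.min(0),H.max(0))
    if n=="top":
        r=lambda a,b,c,d,f:cv2.resize(im[b:d,a:c],None,fx=f,fy=f,interpolation=cv2.INTER_CUBIC)
        A=r(200,203,240,238,8);B=r(250,145,370,222,6)
        C=np.zeros((600,800,3),np.uint8);C[:B.shape[0],:B.shape[1]]=B[:600,:800]
        A=r(204,206,234,233,5);C[463:463+A.shape[0],:A.shape[1]]=A[:137]
        s=cv2.imread("pics/scene0.png");D=cv2.resize(s[232:267,415:457],None,fx=3.9,fy=3.9,interpolation=cv2.INTER_CUBIC);C[463:463+D.shape[0],200:200+D.shape[1]]=D[:137]
        D=cv2.resize(s[180:262,255:380],None,fx=1.6,fy=1.6);C[465:465+D.shape[0],400:600]=D
        cv2.imwrite("pics/crop0.png",C)
E
```

```text
top s 127.0 ((468.3108825683594, 358.4649658203125), (90.2324447631836, 90.98561096191406), 162.8415985107422) [207.125 208.125] [231.375 232.125]
top l 128.0 ((438.56695556640625, -376.1731262207031), (106.01773071289062, 107.22722625732422), 2.7345635890960693) [403.625 218.875] [432.375 247.375]
top plate ((609.28662109375, 27.18707275390625), (354.57611083984375, 155.56076049804688), 84.03963470458984)
scene s 123.0 ((459.5180969238281, 355.5647277832031), (89.57105255126953, 124.74198150634766), 121.2881088256836) [418.625 236.875] [452.125 265.125]
scene l 117.0 ((430.35137939453125, -383.74462890625), (104.47223663330078, 163.2881622314453), 140.5236053466797) [258.625 142.375] [287.875 162.875]
scene plate ((613.8485717773438, 34.65289306640625), (373.2501220703125, 168.23861694335938), 84.05603790283203)
```

View pics/crop0.png

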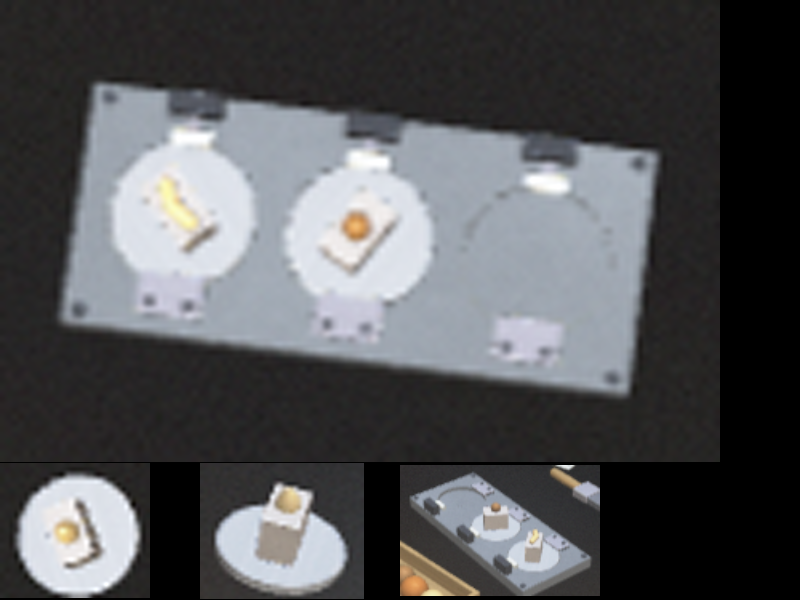

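The crop shows the empty right seat, with its keeper at (527,340), its roller at (547,182), and the four corner screws. puck_s is at lower left with its pillar turned about 20°.

Run:
```python
from h import *
im=cv2.imread("pics/top0.png").astype(np.float32);g=im.mean(2)
pts=[]
for u,v in [(110,97),(638,163),(78,309),(612,378)]:
    u,v=u/6+250-.4,v/6+145-.4
    a,b=int(round(u))-2,int(round(v))-2
    s=g[b:b+5,a:a+5]; w=np.clip(np.median(s)-8-s,0,None); w[g[b:b+5,a:a+5]<40]=0
    yy,xx=np.mgrid[b:b+5,a:a+5]; pts.append([(w*xx).sum()/w.sum(),(w*yy).sum()/w.sum()])
P=ray("top",pts,.02)[:,:2]*1000;print(P.round(1));c=P.mean(0);print("centre",c)
e=(P[0]-P[1])+(P[2]-P[3]);f=(P[0]-P[2])+(P[1]-P[3]);print("yaw",np.degrees(np.arctan2(-e[0],e[1])),np.degrees(np.arctan2(f[1],f[0])),np.hypot(*e)/2,np.hypot(*f)/2)
# seated discs and white rollers
for nm,(a,b,c2,d) in {"discA":(266,165,295,194),"discB":(295,169,325,198)}.items():
    s=cv2.resize(g[b:d,a:c2],None,fx=4,fy=4,interpolation=cv2.INTER_CUBIC);m=(s>188)
    q=[]
    for r in range(36,76,3):
        x=np.where(m[r])[0]
        if len(x):q+=[[x[0],r],[x[-1],r]]
    q=(np.array(q)+.5)/4-.5+[a,b]
    Q=ray("top",q,.02)[:,:2]*1000
    A=np.c_[2*Q,np.ones(len(Q))];k=np.linalg.lstsq(A,(Q**2).sum(1),rcond=None)[0];print(nm,k[:2],np.sqrt(k[2]+k[0]**2+k[1]**2))
s=cv2.resize(im[206:234,204:234],None,fx=6,fy=6,interpolation=cv2.INTER_CUBIC)
for t in(0,8,15):
    m=cv2.morphologyEx(((s[...,2]-s[...,0])>t).astype(np.uint8),cv2.MORPH_OPEN,np.ones((5,5)))
    H=(hull(m)+.5)/6-.5+[204,206];print(t,cv2.minAreaRect((ray("top",H,.03)[:,:2]*1000).astype(np.float32)))
```

```text
[[ 694.7  183.7]
 [ 660.8 -145.2]
 [ 559.2  198.7]
 [ 520.  -130. ]]
centre [608.67804452  26.80237078]
yaw -6.348331926137401 -6.251706002889144 330.83944778287434 139.01199117093347
discA [621.23008024 135.97884537] 44.22857131803734
discB [607.32283477  27.44502464] 45.33721074431903
0 ((468.99920654296875, 356.19488525390625), (102.26925659179688, 112.77103424072266), 1.6619760990142822)
8 ((464.2183532714844, 354.6468200683594), (39.317779541015625, 29.489633560180664), 29.379690170288086)
15 ((469.70916748046875, 359.14825439453125), (19.808818817138672, 26.1353759765625), 4.1142778396606445)
```

```bash
cat >> h.py <<'E'
def go(x,y,z,yaw):
    "shares from the measured pose to a world goal (mm)"
    s=bot.observe();p=s["position"]*1000;w=s["tcp_rot"][2];r=np.radians(w)
    d=np.array([x,y,z])-p
    print("t",round(s["time_s"],2),"pos",p.round(1),"rot",s["tcp_rot"].round(1),"F",s["wrist_force"].round(1),"w",round(88*s["grip_width"],1),"ff",round(s["finger_force"],1))
    print("shares dx,dy,dz,spin",np.round([(d[0]*np.cos(r)+d[1]*np.sin(r))/120,(d[0]*np.sin(r)-d[1]*np.cos(r))/120,-d[2]/120,((w-yaw+180)%360-180)/45],3))
E
P="python3 -m pendant"
for i in 1 2 3; do $P '[{"dx":0.4,"dy":-0.24},{"dx":0.79,"dy":-0.47},{"dx":0.79,"dy":-0.47},{"dx":0.79,"dy":-0.47}]'|tail -3; done
for i in 1 2 3 4 5; do $P '[{"dx":0.25,"dy":-0.5},{"dx":0.5,"dy":-0.98},{"dx":0.5,"dy":-0.98},{"dx":0.5,"dy":-0.98}]'|tail -3; done
python3 -c "from h import *;go(468.3,358.5,31,25)"
```

```text
t 0.1 pos [ 293.4 -579.4  256.6] rot [-179.9    0.    26.9] F [ 0.5  0.3 -0.2] w 87.8 ff 0.0
shares dx,dy,dz,spin [ 4.832 -6.314  1.88   0.041]$[0]: bad value
$[0]: bad value
$[0]: bad value
$[0]: bad value
$[0]: bad value
$[0]: bad value
$[0]: bad value
$[0]: bad value
```

```bash
python3 -m pendant '[{"fingers":-1,"dx":0.4,"dy":-0.24,"dz":0,"spin":0},{"fingers":-1,"dx":0.79,"dy":-0.47,"dz":0,"spin":0},{"fingers":-1,"dx":0.79,"dy":-0.47,"dz":0,"spin":0},{"fingers":-1,"dx":0.79,"dy":-0.47,"dz":0,"spin":0}]'
python3 -c "from h import *;go(468.3,358.5,31,25)"
```

```text
time_s: 0.43
position: [0.3579, -0.4803, 0.2571]
tcp_rot: [-179.8, -0.2, 27.4]
wrist_force: [0.7, 1.2, -0.1]
grip_width: 1.0
finger_force: 0.0
t 0.43 pos [ 357.9 -480.3  257.1] rot [-179.8   -0.2   27.4] F [ 0.7  1.2 -0.1] w 88.0 ff 0.0
shares dx,dy,dz,spin [ 4.032 -5.784  1.884  0.053]
```

```bash
for i in 1 2; do python3 -m pendant '[{"fingers":-1,"dx":0.4,"dy":-0.24,"dz":0,"spin":0},{"fingers":-1,"dx":0.79,"dy":-0.47,"dz":0,"spin":0},{"fingers":-1,"dx":0.79,"dy":-0.47,"dz":0,"spin":0}]' >/dev/null; done
for i in 1 2 3 4 5; do python3 -m pendant '[{"fingers":-1,"dx":0.3,"dy":-0.6,"dz":0,"spin":0},{"fingers":-1,"dx":0.5,"dy":-0.98,"dz":0,"spin":0},{"fingers":-1,"dx":0.5,"dy":-0.98,"dz":0,"spin":0},{"fingers":-1,"dx":0.5,"dy":-0.98,"dz":0,"spin":0}]' >/dev/null; done
python3 -m pendant '[{"fingers":-1,"dx":0,"dy":0,"dz":0,"spin":0},{"fingers":-1,"dx":0,"dy":0,"dz":0,"spin":0}]'
python3 -c "from h import *;go(468.3,358.5,31,25)"
```

```text
time_s: 2.77
position: [0.4733, 0.3584, 0.2567]
tcp_rot: [179.9, 0.1, 26.9]
wrist_force: [-0.6, 0.8, -0.1]
grip_width: 1.002
finger_force: 0.0
t 2.77 pos [473.3 358.4 256.7] rot [1.799e+02 1.000e-01 2.690e+01] F [-0.6  0.8 -0.1] w 88.2 ff 0.0
shares dx,dy,dz,spin [-0.037 -0.019  1.881  0.041]
```

```bash
python3 -m pendant '[{"fingers":-1,"dx":-0.04,"dy":-0.02,"dz":0.3,"spin":0.04},{"fingers":-1,"dx":-0.04,"dy":-0.02,"dz":0.6,"spin":0.04},{"fingers":-1,"dx":-0.04,"dy":-0.02,"dz":0.95,"spin":0.04},{"fingers":-1,"dx":-0.04,"dy":-0.02,"dz":0.95,"spin":0.04},{"fingers":-1,"dx":-0.04,"dy":-0.02,"dz":0.95,"spin":0.04}]'
python3 -c "from h import *;go(468.3,358.5,31,25);cv2.imwrite('pics/scene1.png',cv2.resize(bot.camera('scene')[170:310,350:550,::-1],None,fx=4,fy=4,interpolation=2))"
```

```text
time_s: 3.18
position: [0.4674, 0.3564, 0.1422]
tcp_rot: [179.9, 0.3, 24.9]
wrist_force: [0.1, -0.1, 1.1]
grip_width: 1.001
finger_force: 0.0
t 3.18 pos [467.4 356.4 142.2] rot [179.9   0.3  24.9] F [ 0.1 -0.1  1.1] w 88.1 ff 0.0
shares dx,dy,dz,spin [ 0.014 -0.013  0.927 -0.002]
```

View pics/scene1.png

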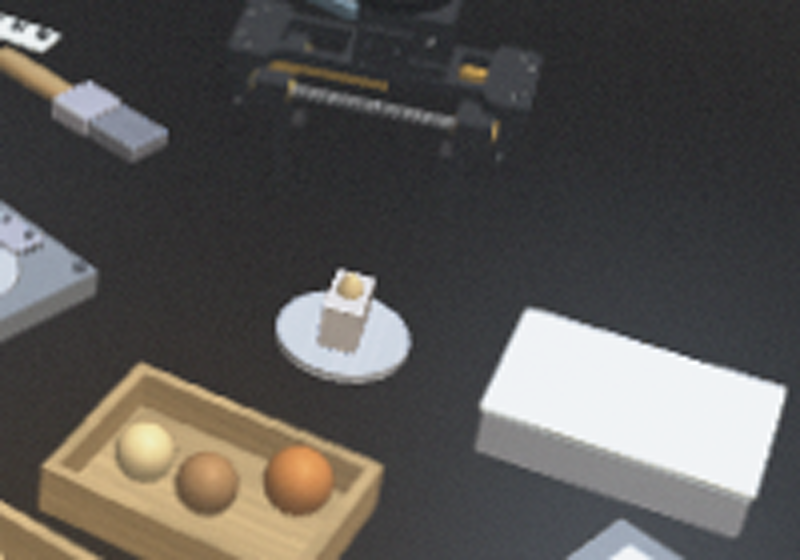

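The gripper hangs above the puck, whose pillar is at (348,310), and the way down is clear. I'll descend and grip.

```bash
python3 -m pendant '[{"fingers":-1,"dx":0.014,"dy":-0.013,"dz":0.3,"spin":0},{"fingers":-1,"dx":0.014,"dy":-0.013,"dz":0.6,"spin":0},{"fingers":-1,"dx":0.014,"dy":-0.013,"dz":0.8,"spin":0},{"fingers":-1,"dx":0.014,"dy":-0.013,"dz":0.92,"spin":0},{"fingers":-1,"dx":0.014,"dy":-0.013,"dz":0.92,"spin":0},{"fingers":0.2,"dx":0.014,"dy":-0.013,"dz":0.92,"spin":0},{"fingers":0.8,"dx":0.014,"dy":-0.013,"dz":0.92,"spin":0},{"fingers":0.8,"dx":0.014,"dy":-0.013,"dz":0.92,"spin":0},{"fingers":0.8,"dx":0.014,"dy":-0.013,"dz":0.92,"spin":0},{"fingers":0.8,"dx":0.014,"dy":-0.013,"dz":0.92,"spin":0},{"fingers":0.8,"dx":0.014,"dy":-0.013,"dz":0.92,"spin":0},{"fingers":0.8,"dx":0.014,"dy":-0.013,"dz":0.92,"spin":0}]' 12
python3 -c "from h import *;go(468.3,358.5,31,25)"
```

```text
time_s: 4.23
position: [0.4685, 0.3618, 0.0333]
tcp_rot: [-180.0, -0.0, 25.1]
wrist_force: [1.0, -0.5, -0.3]
grip_width: 0.494
finger_force: 0.0
t 4.23 pos [468.5 361.8  33.3] rot [-180.    -0.    25.1] F [ 1.  -0.5 -0.3] w 43.4 ff 0.0
shares dx,dy,dz,spin [-0.013  0.025  0.019  0.001]
```

```bash
python3 -m pendant '[{"fingers":0.8,"dx":0,"dy":0,"dz":0,"spin":0},{"fingers":0.8,"dx":0,"dy":0,"dz":0,"spin":0},{"fingers":0.8,"dx":0,"dy":0,"dz":0,"spin":0},{"fingers":0.8,"dx":0,"dy":0,"dz":0,"spin":0},{"fingers":0.8,"dx":0,"dy":0,"dz":0,"spin":0},{"fingers":0.8,"dx":0,"dy":0,"dz":0,"spin":0},{"fingers":0.8,"dx":0,"dy":0,"dz":0,"spin":0},{"fingers":0.8,"dx":0,"dy":0,"dz":0,"spin":0}]'
python3 -c "
from h import *
go(468.3,358.5,31,25);
cv2.imwrite('pics/top2.png',bot.camera('top')[:,:,::-1]); cv2.imwrite('pics/scene2.png',bot.camera('scene')[:,:,::-1])"
```

```text
time_s: 4.9
position: [0.4685, 0.3615, 0.033]
tcp_rot: [180.0, 0.0, 25.0]
wrist_force: [0.8, -1.0, 0.9]
grip_width: 0.293
finger_force: 12.0
t 4.9 pos [468.5 361.5  33. ] rot [180.   0.  25.] F [ 0.8 -1.   0.9] w 25.8 ff 12.0
shares dx,dy,dz,spin [-0.012  0.022  0.016  0.001]
```

```bash
python3 -m pendant '[{"fingers":0.8,"dx":0,"dy":0,"dz":-0.1,"spin":0},{"fingers":0.8,"dx":0,"dy":0,"dz":-0.3,"spin":0},{"fingers":0.8,"dx":0,"dy":0,"dz":-0.6,"spin":0},{"fingers":0.8,"dx":0,"dy":0,"dz":-0.9,"spin":0},{"fingers":0.8,"dx":0,"dy":0,"dz":-1,"spin":0},{"fingers":0.8,"dx":0,"dy":0,"dz":-1,"spin":0.15},{"fingers":0.8,"dx":0,"dy":0,"dz":-1,"spin":0.3},{"fingers":0.8,"dx":0,"dy":0,"dz":-1,"spin":0.45},{"fingers":0.8,"dx":0,"dy":0,"dz":-1,"spin":0.6},{"fingers":0.8,"dx":0,"dy":0,"dz":-1,"spin":0.69},{"fingers":0.8,"dx":0,"dy":0,"dz":-1,"spin":0.69},{"fingers":0.8,"dx":0,"dy":0,"dz":-1,"spin":0.69}]'
python3 -c "
from h import *
go(608.1,-83.6,150,-6.1)"
```

```text
time_s: 6.0
position: [0.4678, 0.362, 0.1529]
tcp_rot: [180.0, 0.0, -5.8]
wrist_force: [-0.1, -0.0, -1.5]
grip_width: 0.294
finger_force: 12.0
t 6.0 pos [467.8 362.  152.9] rot [180.    0.   -5.8] F [-0.1 -0.  -1.5] w 25.8 ff 12.0
shares dx,dy,dz,spin [1.539 3.575 0.024 0.006]
```

4 equal legs of dx 0.385, dy 0.894.

```bash
for i in 1 2 3 4; do python3 -m pendant '[{"fingers":0.8,"dx":0.1,"dy":0.23,"dz":0,"spin":0},{"fingers":0.8,"dx":0.2,"dy":0.46,"dz":0,"spin":0},{"fingers":0.8,"dx":0.3,"dy":0.7,"dz":0,"spin":0},{"fingers":0.8,"dx":0.385,"dy":0.894,"dz":0,"spin":0}]' >/dev/null; done
python3 -m pendant '[{"fingers":0.8,"dx":0,"dy":0,"dz":0.15,"spin":0},{"fingers":0.8,"dx":0,"dy":0,"dz":0.3,"spin":0},{"fingers":0.8,"dx":0,"dy":0,"dz":0.44,"spin":0},{"fingers":0.8,"dx":0,"dy":0,"dz":0.44,"spin":0},{"fingers":0.8,"dx":0,"dy":0,"dz":0.44,"spin":0},{"fingers":0.8,"dx":0,"dy":0,"dz":0.44,"spin":0}]'
python3 -c "
from h import *
go(608.1,-83.6,100,-6.1)
t=bot.camera('top')[:,:,::-1];s=bot.camera('scene')[:,:,::-1]
cv2.imwrite('pics/top3.png',t); cv2.imwrite('pics/scene3.png',s)
C=np.vstack([cv2.resize(t[145:220,250:385],(540,300),interpolation=2),cv2.resize(s[150:225,230:365],(540,300),interpolation=2)]);cv2.imwrite('pics/c3.png',C)"
```

```text
time_s: 7.83
position: [0.6079, -0.0841, 0.101]
tcp_rot: [-180.0, -0.1, -5.9]
wrist_force: [-0.3, 0.4, -2.0]
grip_width: 0.297
finger_force: 12.0
t 7.83 pos [607.9 -84.1 101. ] rot [-1.8e+02 -1.0e-01 -5.9e+00] F [-0.3  0.4 -2. ] w 26.2 ff 12.0
shares dx,dy,dz,spin [ 0.001 -0.004  0.009  0.004]
```

View pics/c3.png

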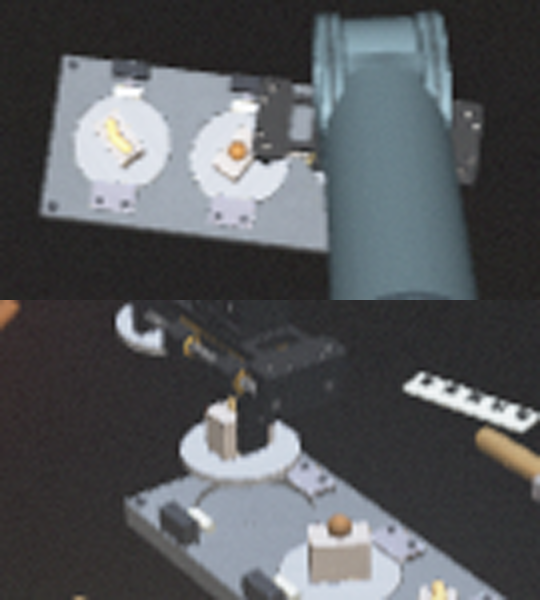

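The top view is blocked by the arm. The scene view shows the puck held level above the empty seat, gripped mid-pillar, with the disc spanning x 180–300 in the crop. I'll measure the held disc against the plate in this view.

Run:
```python
from h import *
p=bot.camera_params("scene")
def proj(W):
    T=p["camera_from_world"];return cv2.projectPoints(np.array(W,float),cv2.Rodrigues(T[:3,:3])[0],T[:3,3],p["mtx"],np.array([p["k1"],0,0,0,0.]))[0][:,0]
g=cv2.imread("pics/scene0.png").astype(np.float32).mean(2)
W=np.array([[694.7,183.7,20],[660.8,-145.2,20],[559.2,198.7,20],[520,-130,20]])/1e3
Q=[]
for (u,v) in proj(W):
    a,b=int(round(u))-4,int(round(v))-3
    s=g[b:b+7,a:a+9];i=np.unravel_index(np.argmin(np.where(s<55,999,s)),s.shape)
    yy,xx=np.mgrid[b+i[0]-1:b+i[0]+2,a+i[1]-1:a+i[1]+2];t=g[yy,xx];w=np.clip(t.max()-t,0,None);w[t<50]=0
    Q.append([(w*xx).sum()/w.sum(),(w*yy).sum()/w.sum()]);print((u,v),Q[-1],s.min(),np.median(s))
R=ray("scene",Q,.02)[:,:2]*1000;print(R.round(1),"bias scene-top",(R-W[:,:2]*1e3).round(1))
im=cv2.imread("pics/scene3.png");g3=im.astype(np.float32).mean(2)
a,b,c,d=272,174,310,200
s=cv2.resize(g3[b:d,a:c],None,fx=4,fy=4,interpolation=cv2.INTER_CUBIC)
m=cv2.morphologyEx((s>185).astype(np.uint8),cv2.MORPH_OPEN,np.ones((5,5)))
H=(hull(m)+.5)/4-.5+[a,b];print(H.min(0),H.max(0))
Q=ray("scene",H,.076)[:,:2]*1e3
# keep rim points: fit circle of r=45 robustly, pillar top points excluded by soft loss
from scipy.optimize import least_squares
f=lambda k:np.hypot(*(Q-k).T)-45
k=least_squares(f,[606,-83],loss="soft_l1",f_scale=1).x;print("disc",k,f(k).round(0))
```

```text
(np.float64(329.9329219924001), np.float64(255.76321334501137)) [np.float64(325.47858486058476), np.float64(259.75874312742434)] 93.333336 120.333336
(np.float64(263.24424499215706), np.float64(200.59091912193043)) [np.float64(261.0290455816781), np.float64(204.14522828827717)] 42.0 97.666664
(np.float64(368.8815036719781), np.float64(237.03229535152565)) [np.float64(373.1246088057665), np.float64(236.00922659567246)] 48.666668 140.66667
(np.float64(301.0510008443691), np.float64(186.1010133709741)) [np.float64(301.23535204104627), np.float64(183.7108646242422)] 46.333332 112.333336
[[ 714.6  187.6]
 [ 677.8 -134.2]
 [ 547.1  203.6]
 [ 509.9 -140.6]] bias scene-top [[ 19.9   3.9]
 [ 17.   11. ]
 [-12.1   4.9]
 [-10.1 -10.6]]
[275.125 180.625] [304.125 194.125]
disc [604.5519447  -83.66984447] [-2. -2. -2. -2. -1. -1. -1. -1.  0.  0.  0. -1. -1.  0. -0. -1. -1. -1.
 -1. -1. -1. -1. -1. -0. -4.]
```

```bash
python3 -m pendant '[{"fingers":0.8,"dx":0.012,"dy":0,"dz":0.1,"spin":0},{"fingers":0.8,"dx":0.012,"dy":0,"dz":0.2,"spin":0},{"fingers":0.8,"dx":0.012,"dy":0,"dz":0.27,"spin":0},{"fingers":0.8,"dx":0.012,"dy":0,"dz":0.305,"spin":0},{"fingers":0.8,"dx":0.012,"dy":0,"dz":0.305,"spin":0},{"fingers":0.8,"dx":0.012,"dy":0,"dz":0.305,"spin":0}]'
python3 -m pendant '[{"fingers":0.8,"dx":0,"dy":0,"dz":0.008,"spin":0},{"fingers":0.8,"dx":0,"dy":0,"dz":0.016,"spin":0},{"fingers":0.8,"dx":0,"dy":0,"dz":0.024,"spin":0},{"fingers":0.8,"dx":0,"dy":0,"dz":0.032,"spin":0},{"fingers":0.8,"dx":0,"dy":0,"dz":0.04,"spin":0},{"fingers":0.8,"dx":0,"dy":0,"dz":0.04,"spin":0}]' 8
python3 -c "
from h import *
go(608.1,-83.6,55.7,-6.1)
s=bot.camera('scene')[:,:,::-1]
cv2.imwrite('pics/scene4.png',s)
cv2.imwrite('pics/c4.png',cv2.resize(s[165:225,245:345],(800,480),interpolation=2))"
```

```text
time_s: 8.43
position: [0.6086, -0.0844, 0.0631]
tcp_rot: [-180.0, 0.1, -6.0]
wrist_force: [-0.4, 0.5, -1.7]
grip_width: 0.292
finger_force: 12.0
time_s: 8.93
position: [0.609, -0.0845, 0.059]
tcp_rot: [180.0, -0.0, -6.0]
wrist_force: [0.1, -0.2, 1.5]
grip_width: 0.293
finger_force: 8.0
t 8.93 pos [609.  -84.5  59. ] rot [180.  -0.  -6.] F [ 0.1 -0.2  1.5] w 25.8 ff 8.0
shares dx,dy,dz,spin [-0.008 -0.007  0.027  0.002]
```

View pics/c4.png

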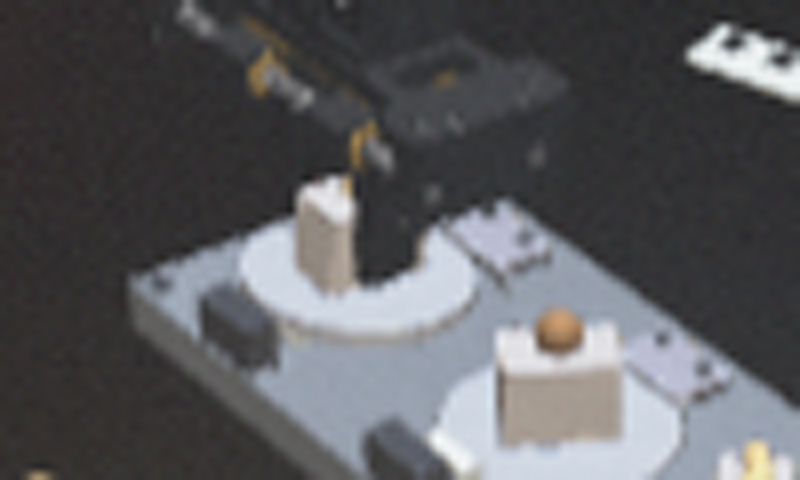

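The disc rests on the roller and is starting to tilt, with the pillar at (325,240) leaning toward the robot. The keeper at (500,240) is clear, so I'll lower further.

```bash
python3 -m pendant '[{"fingers":0.8,"dx":0,"dy":0,"dz":0.008,"spin":0},{"fingers":0.8,"dx":0,"dy":0,"dz":0.016,"spin":0},{"fingers":0.8,"dx":0,"dy":0,"dz":0.022,"spin":0},{"fingers":0.8,"dx":0,"dy":0,"dz":0.028,"spin":0},{"fingers":0.8,"dx":0,"dy":0,"dz":0.028,"spin":0}]'
python3 -c "
from h import *
go(608.1,-83.6,55.7,-6.1)
s=bot.camera('scene')[:,:,::-1]
cv2.imwrite('pics/scene5.png',s)
cv2.imwrite('pics/c5.png',cv2.resize(s[165:225,245:345],(800,480),interpolation=2))"
```

```text
time_s: 9.4
position: [0.6086, -0.0844, 0.0552]
tcp_rot: [180.0, 0.0, -6.0]
wrist_force: [-0.4, 0.3, 0.2]
grip_width: 0.294
finger_force: 8.0
t 9.4 pos [608.6 -84.4  55.2] rot [180.   0.  -6.] F [-0.4  0.3  0.2] w 25.9 ff 8.0
shares dx,dy,dz,spin [-0.005 -0.006 -0.004  0.003]
```

View pics/c5.png

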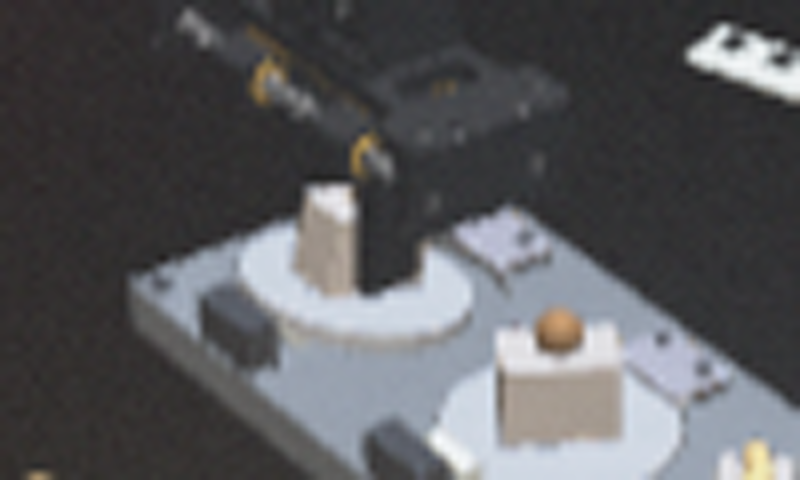

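The puck is now clearly tilted, low edge toward the keeper and far edge on the roller. I'll slide it toward -x under the keeper.

```bash
python3 -m pendant '[{"fingers":0.8,"dx":-0.03,"dy":0,"dz":0,"spin":0},{"fingers":0.8,"dx":-0.06,"dy":0,"dz":0,"spin":0},{"fingers":0.8,"dx":-0.09,"dy":0,"dz":0,"spin":0},{"fingers":0.8,"dx":-0.12,"dy":0,"dz":0,"spin":0},{"fingers":0.8,"dx":-0.12,"dy":0,"dz":0,"spin":0}]'
for i in 1 2; do python3 -m pendant '[{"fingers":0.8,"dx":-0.01,"dy":0,"dz":0,"spin":0},{"fingers":0.8,"dx":-0.02,"dy":0,"dz":0,"spin":0},{"fingers":0.8,"dx":-0.02,"dy":0,"dz":0,"spin":0}]' | grep -E "pos|wrist"; done
python3 -c "
from h import *
go(608.1,-83.6,55.7,-6.1)
s=bot.camera('scene')[:,:,::-1]
cv2.imwrite('pics/scene6.png',s)
cv2.imwrite('pics/c6.png',cv2.resize(s[165:225,245:345],(800,480),interpolation=2))"
```

```text
time_s: 9.87
position: [0.5941, -0.0825, 0.0555]
tcp_rot: [-180.0, -0.0, -6.0]
wrist_force: [0.3, 0.7, -1.9]
grip_width: 0.297
finger_force: 8.0
position: [0.5934, -0.0824, 0.056]
wrist_force: [3.8, 0.9, -1.9]
position: [0.5924, -0.0823, 0.0567]
wrist_force: [6.2, 1.8, 0.5]
t 10.37 pos [592.4 -82.3  56.7] rot [-180.    -0.3   -6. ] F [6.2 1.8 0.5] w 26.0 ff 8.0
shares dx,dy,dz,spin [ 0.131 -0.003  0.008  0.003]
```

View pics/c6.png

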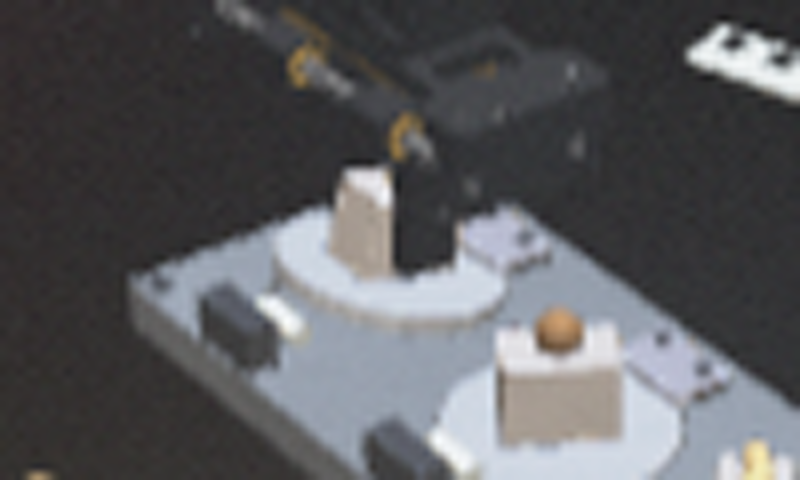

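The disc has slid to the keeper: force in x rose to 6 N at TCP x of about 0.593, which matches the wall position. The roller at (280,315) is just off the far rim. I'll ease off, settle it down, release and check.

```bash
python3 -m pendant '[{"fingers":0.8,"dx":0.01,"dy":0,"dz":0.01,"spin":0},{"fingers":0.8,"dx":0.01,"dy":0,"dz":0.02,"spin":0},{"fingers":0.8,"dx":0.01,"dy":0,"dz":0.03,"spin":0},{"fingers":0.8,"dx":0.01,"dy":0,"dz":0.03,"spin":0}]' 4
python3 -m pendant '[{"fingers":0.2,"dx":0,"dy":0,"dz":0,"spin":0},{"fingers":0.1,"dx":0,"dy":0,"dz":0,"spin":0},{"fingers":0.1,"dx":0,"dy":0,"dz":0,"spin":0},{"fingers":0.1,"dx":0,"dy":0,"dz":0,"spin":0},{"fingers":0.1,"dx":0,"dy":0,"dz":0,"spin":0}]'
python3 -c "
from h import *
go(596.8,-82.4,40,-6.1)
s=bot.camera('scene')[:,:,::-1]
cv2.imwrite('pics/scene7.png',s)
cv2.imwrite('pics/c7.png',cv2.resize(s[165:225,245:345],(800,480),interpolation=2))"
```

```text
time_s: 10.75
position: [0.5926, -0.0821, 0.0525]
tcp_rot: [-180.0, -0.2, -6.0]
wrist_force: [6.0, 1.0, 1.9]
grip_width: 0.298
finger_force: 4.0
time_s: 11.17
position: [0.5903, -0.0828, 0.0515]
tcp_rot: [180.0, 0.1, -6.0]
wrist_force: [-0.1, -0.7, -0.3]
grip_width: 0.45
finger_force: 0.0
t 11.17 pos [590.3 -82.8  51.5] rot [ 1.8e+02  1.0e-01 -6.0e+00] F [-0.1 -0.7 -0.3] w 39.6 ff 0.0
shares dx,dy,dz,spin [ 0.054 -0.009  0.096  0.002]
```

View pics/c7.png

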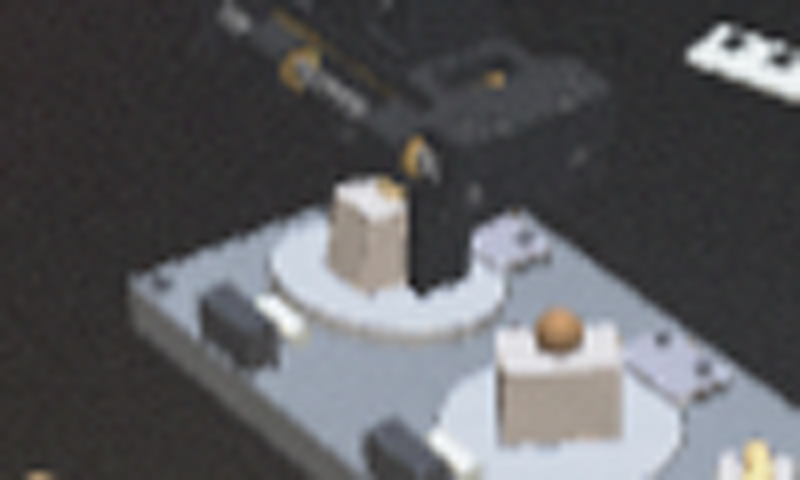

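The puck has been released, with the pillar at (370,235) still leaning and the disc rim at (505,285) near the keeper. I'll check numerically whether it is hooked or lying on top of the keeper.

Run:
```python
from h import *
p=bot.camera_params("scene");T=p["camera_from_world"]
def proj(W): return cv2.projectPoints(np.array(W,float)/1e3,cv2.Rodrigues(T[:3,:3])[0],T[:3,3],p["mtx"],np.array([p["k1"],0,0,0,0.]))[0][:,0]
a=np.radians(np.arange(0,360,3));y=np.radians(-6.1);Rz=np.array([[np.cos(y),-np.sin(y),0],[np.sin(y),np.cos(y),0],[0,0,1]])
def rim(sx,sy,near,nz,th):  # near-bottom corner x,z rel. seat, tilt
    th=np.radians(th);L=[]
    for t in(0,8):
        u=45+45*np.cos(a);L.append(np.c_[near+u*np.cos(th)-t*np.sin(th),45*np.sin(a),nz+u*np.sin(th)+t*np.cos(th)])
    return proj(np.vstack(L)@Rz.T+[sx,sy,12])
def ext(P): return [P[:,0].min().round(1),P[P[:,0].argmin(),1].round(1),P[:,0].max().round(1),P[:,1].max().round(1),P[P[:,1].argmax(),0].round(1)]
S0=(596.8,-82.4);S1=(608.5,27)
print("pred b seated",ext(rim(*S1,-45,0,0)))
print("pred hooked",ext(rim(*S0,-45.7,0,9.9)),"home",ext(rim(*S0,-45.5,0,0)))
print("pred on keeper",ext(rim(*S0,-45.7,14.7,1.8)),ext(rim(*S0,-50,14.7,1.8)))
def meas(f,box,thr):
    x0,y0,x1,y1=box;g=cv2.imread(f).astype(np.float32).mean(2)
    s=cv2.resize(g[y0:y1,x0:x1],None,fx=4,fy=4,interpolation=cv2.INTER_CUBIC)
    m=cv2.morphologyEx((s>thr).astype(np.uint8),cv2.MORPH_OPEN,np.ones((5,5)))
    H=(hull(m)+.5)/4-.5+[x0,y0];return ext(H)
for th in(170,185): print("b",meas("pics/scene7.png",(296,205,332,235),th),"s",meas("pics/scene7.png",(274,190,309,212),th), "s6",meas("pics/scene6.png",(274,190,309,212),th))
```

```text
pred b seated [np.float64(298.4), np.float64(217.9), np.float64(329.3), np.float64(229.2), np.float64(314.0)]
pred hooked [np.float64(278.2), np.float64(199.7), np.float64(307.8), np.float64(208.2), np.float64(295.6)] home [np.float64(277.9), np.float64(201.5), np.float64(307.3), np.float64(211.5), np.float64(292.3)]
pred on keeper [np.float64(277.8), np.float64(196.7), np.float64(307.4), np.float64(206.8), np.float64(293.0)] [np.float64(278.9), np.float64(196.3), np.float64(308.5), np.float64(206.3), np.float64(294.2)]
b [np.float64(298.1), np.float64(219.9), np.float64(331.4), np.float64(227.9), np.float64(316.1)] s [np.float64(278.4), np.float64(197.6), np.float64(308.4), np.float64(206.4), np.float64(298.6)] s6 [np.float64(278.4), np.float64(195.9), np.float64(308.4), np.float64(204.9), np.float64(294.1)]
b [np.float64(298.4), np.float64(219.9), np.float64(329.4), np.float64(227.1), np.float64(317.1)] s [np.float64(278.6), np.float64(197.9), np.float64(307.4), np.float64(206.1), np.float64(297.9)] s6 [np.float64(278.9), np.float64(195.4), np.float64(307.4), np.float64(204.1), np.float64(297.9)]
```

The disc matches the hooked prediction: low edge under the keeper, far edge on the roller. Next I'll straddle the pillar at +22 mm and press the far side down.

```bash
python3 -m pendant '[{"fingers":0.1,"dx":0,"dy":0,"dz":-0.1,"spin":0},{"fingers":0.1,"dx":0,"dy":-0.009,"dz":-0.1,"spin":0},{"fingers":0.1,"dx":0.1,"dy":-0.009,"dz":-0.1,"spin":0},{"fingers":0.2,"dx":0.237,"dy":-0.009,"dz":-0.1,"spin":0},{"fingers":0.26,"dx":0.237,"dy":-0.009,"dz":-0.1,"spin":0},{"fingers":0.26,"dx":0.237,"dy":-0.009,"dz":-0.1,"spin":0},{"fingers":0.26,"dx":0.237,"dy":-0.009,"dz":-0.1,"spin":0}]' 20
python3 -c "
from h import *
go(618.7,-84.7,53,-6.1)"
```

```text
time_s: 11.8
position: [0.6185, -0.0843, 0.0638]
tcp_rot: [180.0, 0.0, -6.0]
wrist_force: [0.3, -0.8, 0.0]
grip_width: 0.37
finger_force: 0.0
t 11.8 pos [618.5 -84.3  63.8] rot [180.   0.  -6.] F [ 0.3 -0.8  0. ] w 32.5 ff 0.0
shares dx,dy,dz,spin [0.002 0.003 0.09  0.003]
```

```bash
python3 -m pendant '[{"fingers":0.26,"dx":0,"dy":0,"dz":0.03,"spin":0},{"fingers":0.26,"dx":0,"dy":0,"dz":0.06,"spin":0},{"fingers":0.26,"dx":0,"dy":0,"dz":0.08,"spin":0},{"fingers":0.26,"dx":0,"dy":0,"dz":0.08,"spin":0}]' | grep -E "pos|wrist"
for i in 1 2 3 4; do python3 -m pendant '[{"fingers":0.26,"dx":0,"dy":0,"dz":0.015,"spin":0},{"fingers":0.26,"dx":0,"dy":0,"dz":0.03,"spin":0},{"fingers":0.26,"dx":0,"dy":0,"dz":0.03,"spin":0}]' | grep -E "pos|wrist"; done
```

```text
position: [0.6185, -0.0844, 0.0535]
wrist_force: [0.5, 0.7, 0.1]
position: [0.6192, -0.0843, 0.0503]
wrist_force: [0.2, -0.1, -0.5]
position: [0.6191, -0.0845, 0.0466]
wrist_force: [0.5, 0.7, -0.9]
position: [0.6192, -0.0845, 0.0431]
wrist_force: [0.3, -1.1, 1.3]
position: [0.6191, -0.0844, 0.0394]
wrist_force: [-0.8, 0.3, -1.1]
```

```bash
cat > ext.py <<'E'
from h import *
def ext(P): return [float(v) for v in (P[:,0].min().round(1),P[P[:,0].argmin(),1].round(1),P[:,0].max().round(1),P[P[:,0].argmax(),1].round(1),P[:,1].max().round(1),P[P[:,1].argmax(),0].round(1))]
def meas(g,box,thr):
    x0,y0,x1,y1=box;g=g.astype(np.float32).mean(2)
    s=cv2.resize(g[y0:y1,x0:x1],None,fx=4,fy=4,interpolation=cv2.INTER_CUBIC)
    m=cv2.morphologyEx((s>thr).astype(np.uint8),cv2.MORPH_OPEN,np.ones((5,5)))
    return ext((hull(m)+.5)/4-.5+[x0,y0])
E
python3 - <<'E'
from ext import *
print(bot.observe()["wrist_force"])
cv2.imwrite("pics/scene8.png",bot.camera("scene")[:,:,::-1])
for n in(3,4,5,6,7,8):
    im=cv2.imread(f"pics/scene{n}.png")
    print(n,meas(im,(270,188,309,214),175),meas(im,(296,205,332,235),175))
g=cv2.imread("pics/scene8.png").mean(2).astype(int)
for r in range(186,214): print(r,*[f"{v:3d}" for v in g[r,266:314]])
E
```

```text
[-0.76042611  0.29888986 -1.08900289]
3 [275.1, 188.4, 304.1, 187.6, 194.4, 289.9] [298.1, 219.6, 331.4, 208.1, 227.4, 317.9]
4 [274.4, 198.9, 304.1, 198.6, 206.4, 293.9] [298.1, 219.6, 331.4, 208.1, 227.6, 316.9]
5 [274.6, 198.9, 303.6, 200.1, 206.9, 293.4] [298.1, 219.6, 331.4, 208.1, 227.4, 318.4]
6 [278.6, 195.6, 307.6, 199.6, 204.4, 297.9] [298.1, 219.6, 331.4, 208.1, 227.4, 317.6]
7 [278.4, 196.9, 308.4, 192.1, 206.4, 298.1] [298.1, 219.6, 331.4, 208.1, 227.6, 316.1]
8 [276.6, 202.4, 307.6, 201.1, 209.6, 293.6] [298.1, 219.6, 331.4, 208.1, 227.4, 318.1]
186  45  48  46  44  48  48  46  46  48  45  44  49  44  47  72  63  65  71  75  72  72  73  70  66  66  70  71  76  67  70  74  74  69  71  70  74  72  73  67  66  61  54  53  53  53  51  54  51
187  45  45  50  48  46  44  50  46  47  46  47  47  50  51  49  49  56  65  73  74  71  74  66  66  62  74  73  72  81  70  69  70  77  89  76  69  62  60  56  51  54  54  54  52  52  54  54  53
188  44  46  47  42  45  45  50  50  47  47  49  45  45  49  58  50  45  52  63  72  69  65 106  80  50  62  69  73  82  75  71  74  77  81  7
[... 4253 characters left out ...]
 163 163 159 156 167 166 166 167 164 155 156 161 161 160 161 162 162 160 161 162 180 179 224 228 228 227 228 226
211  51  53  78  88  94  94  96 103  92  98  99 132 147 140 166 166 163 161 163 162 163 161 161 163 161 161 162 163 162 161 161 162 160 160 164 160 162 160 179 196 204 130 187 202 202 202 199 202
212  49  49  56  66  89  93  95  95  92 105 123 163 166 165 163 162 163 163 163 162 164 161 162 164 162 162 161 161 161 162 162 159 161 161 162 163 178 197 206 216 214 102 144 154 154 153 154 155
213  50  51  52  49  67  81  96  95  94  94 111 145 163 164 162 164 165 166 165 164 163 163 162 163 165 160 162 160 161 160 163 163 159 162 158 179 204 216 214 215 213 109 154 153 154 154 157 157
```

The rim has dropped about 3 px to the predicted home height. I'll press on to the stop to confirm.

```bash
for i in 1 2 3 4; do python3 -m pendant '[{"fingers":0.26,"dx":0,"dy":0,"dz":0.006,"spin":0},{"fingers":0.26,"dx":0,"dy":0,"dz":0.006,"spin":0}]' | grep -E "pos|wrist"; done
```

```text
position: [0.6194, -0.0844, 0.0393]
wrist_force: [-0.3, 0.8, 0.6]
position: [0.6194, -0.0845, 0.0392]
wrist_force: [-2.7, -0.2, 7.6]
position: [0.6194, -0.0844, 0.0392]
wrist_force: [-5.0, 0.4, 14.1]
position: [0.6194, -0.0844, 0.0391]
wrist_force: [-7.1, 0.5, 20.8]
```

Contact came at TCP z of 39.2 mm, so the fingertips are at 20.2 mm, flush with the plate top. I'll press a little more, then retreat and look.

```bash
python3 -m pendant '[{"fingers":0.26,"dx":0,"dy":0,"dz":0.01,"spin":0},{"fingers":0.26,"dx":0,"dy":0,"dz":0.01,"spin":0},{"fingers":0.26,"dx":0,"dy":0,"dz":0.01,"spin":0}]' | grep -E "pos|wrist"
python3 -m pendant '[{"fingers":0.24,"dx":0,"dy":0,"dz":-0.1,"spin":0},{"fingers":0.24,"dx":0,"dy":0,"dz":-0.3,"spin":0},{"fingers":0.24,"dx":0,"dy":0,"dz":-0.6,"spin":0},{"fingers":0.24,"dx":0,"dy":0,"dz":-0.9,"spin":0},{"fingers":0.24,"dx":0,"dy":0,"dz":-1,"spin":0},{"fingers":0.24,"dx":0,"dy":0.3,"dz":-1,"spin":0},{"fingers":0.24,"dx":0,"dy":0.6,"dz":-1,"spin":0},{"fingers":0.24,"dx":0,"dy":1,"dz":-1,"spin":0},{"fingers":0.24,"dx":0,"dy":1,"dz":-1,"spin":0}]' | grep -E "pos|wrist"
python3 -m pendant '[{"fingers":0.24,"dx":-0.3,"dy":0.3,"dz":-0.2,"spin":0},{"fingers":0.24,"dx":-0.6,"dy":0.6,"dz":-0.2,"spin":0},{"fingers":0.24,"dx":-0.8,"dy":1,"dz":-0.2,"spin":0},{"fingers":0.24,"dx":-0.8,"dy":1,"dz":-0.2,"spin":0},{"fingers":0.24,"dx":-0.8,"dy":1,"dz":-0.2,"spin":0}]' | grep -E "time|pos|wrist"
python3 - <<'E'
from ext import *
t=bot.camera("top")[:,:,::-1];s=bot.camera("scene")[:,:,::-1]
cv2.imwrite("pics/top9.png",t);cv2.imwrite("pics/scene9.png",s)
print(meas(s,(270,188,309,214),175))
cv2.imwrite("pics/c9.png",np.vstack([cv2.resize(t[150:215,255:375],(540,292),interpolation=2),cv2.resize(s[175:240,245:365],(540,292),interpolation=2)]))
E
```

```text
position: [0.6195, -0.0844, 0.0391]
wrist_force: [-10.7, 0.8, 30.7]
position: [0.6045, -0.2139, 0.1557]
wrist_force: [-0.7, -1.2, 0.8]
time_s: 15.27
position: [0.4926, -0.3211, 0.1797]
wrist_force: [0.7, -0.5, -0.5]
[276.6, 202.4, 308.4, 191.1, 209.6, 293.9]
```

View pics/c9.png

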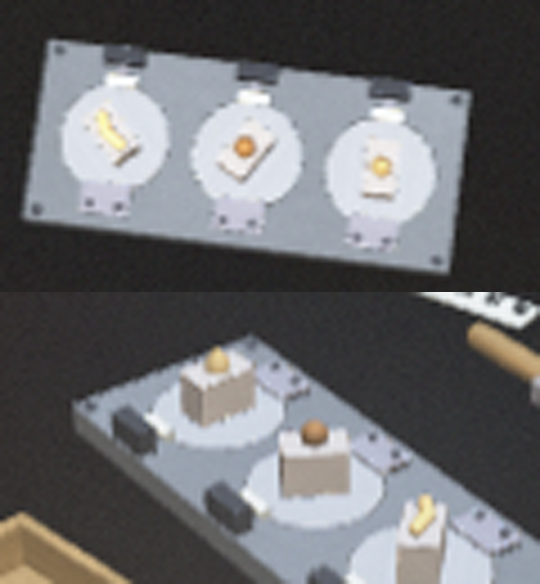

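Both views show the puck flat in the right-hand seat at (380,170). The keeper and the roller overlap its rim exactly as on the two neighbours, and the arm is clear, so I'll hand in.

```bash
python3 -c "
from cell import bot
print(bot.job_done())"
```

```text
the job is handed in; nothing more can be done
None
```

The 90 mm spare puck is in seat_0, lying flat under its keeper and roller and let go. The job was handed in at about 15 s of the 42 s; I saw no force peak for the click itself, so "fully home" rests on the stop at plate height under a 31 N press and the final pictures.

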